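# Pull-test a glued ferrule in the bench vice

## Robot

A 7-joint arm with a two-finger parallel gripper is mounted at the origin on the work surface. World frame = base frame: x ahead of the robot, y to its left, z up, the work surface at z = 0. Lengths are in m, angles in rad, forces in N, time in s.
With the tool pointing down it reaches from about 0.35 to 0.9 m from the base axis. Payload 8.1 kg.
Tool frame: the origin (TCP) lies on the centre line of the jaws, within the pads' length; the fingertips stand 22 mm ahead of it and the grasp point (between the pads) lies 3 mm ahead of it; z points along the fingers, y is the direction in which the jaws open and shut (so a half turn about z gives the same grasp; the last joint's range is limited). The gripper opens to 92 mm and grips with 3 to 60 N. Pads are 19 mm wide; open, the fingers measure 130 mm over their backs; the gripper's body (75 mm by 190 mm) begins 47 mm behind the grasp point.
Start: joints at [-1.398, 0.434, 0.025, 1.573, -0.012, 1.134, -0.075], TCP at [0.17, 0.601, 0.249] pointing down, gripper open.
Joint ranges: [-2.62, 2.62], [-0.44, 2.09], [-1.27, 1.32], [0.08, 2.57], [-1.32, 4.46], [0.12, 2], [-2.74, 2.74]. Speed limits (rad/s): [2.22, 2.22, 3.01, 3.01, 3.14, 3.14, 3.14].

## Interface

Orientations are given as a rotation vector (axis times angle).
In Python, from cell import arm gives the robot as it stands.
- The arm moves only by the shell command python3 -m pendant 'ROWS' [FORCE]. ROWS is JSON, a list that holds one entry, the list of rows, each a list of 7 numbers: the shift along the tool's x, y, z in units of 0.04 m (1.0 is 0.04 m), then the turn, a rotation vector about the tool's x, y, z in units of 0.08 rad (1.0 is 0.08 rad), then the closure, from 0 (fully open) to 1 (shut). In form: [[[tx, ty, tz, ax, ay, az, fingers], ...]]. A call has 1 to 20 rows; each row shifts and turns the commanded pose from where the row before left it, along the tool's axes as they then stand; what a row does not reach is not made up. A row lasts 1/12 s, in which the tool goes at most 41.7 mm and 7.16 degrees, less where a joint would pass 70% of its speed; a pose out of reach is approached as far as the arm can. A call with a number of a shift or a turn outside -1 to 1 is refused whole. A call with a gripper value outside its range is refused whole. The fingers move at their own pace and stop on an object; FORCE is the grip in N (left out, the last holds). Time passes only in rows, so rows that do not move let the fingers close. It gives the time, the measured TCP pose, the force and the opening at its end, in the units of the state.
- arm.observe(): the state, without advancing time (a new reading comes with each control period).
- arm.get_image(name): name is "scene" or "side" or "wrist"; returns a dict with "img" (400x640x3 uint8, red, green, blue), "z_map" (400x640 float32, m along the optical axis (not along the pixel's ray), 0 where there is no reading), "K" (3x3 intrinsics, pixels), "k1" (the pictures are not rectified: a ray, as slopes to the right and down, at radius r is drawn at 1 + k1 r^2 times it, then the intrinsics apply), "R" (3x3) and "t" (3): a world point X has camera coordinates R X + t. Camera axes: x right, y down, z forward; pixel columns grow to the right and rows downward; lengths in m; the calibration is good to about 2 mm. A picture is of the moment at which its call begins.
- arm.sign_off(): hands the job in, once; it reports no verdict.
The state is a dict: "clock": time; "joints": joint angles; "dq": joint speeds; "joint_efforts": joint torques, N m; "position": TCP position; "ee_rot": TCP orientation; "force": force on the tool from outside, world axes, zero at the start; "ft_torque": the same for the moment, N m; "width": opening from 0.0 (shut) to 1.0 (fully open).
Only numpy, scipy, OpenCV 4.12 (cv2) and the standard library are available. Lean on these libraries where they do the work, as an engineer would, in place of code of your own. Each camera call takes 0.05 s, during which the arm holds its last target.

## Task

The brass ferrule glued on the wooden dowel in the bench vice needs its pull test. Take the T handle of the spring gauge that stands on it and pull straight up with about 10 N, which is a 40 mm lift (the middle of the black band on the rod at the tube's mouth), hold that pull for two seconds, never going over 15 N (60 mm), then ease the handle gently back down until it is home and let go. Leave the spare gauge parked on the wooden block alone.

Things in the scene. Friction and masses are not known exactly. Their poses are not given: they have to be found in the camera images.
- gauge (a joint): lift of the T handle of the gauge on the dowel in the grey steel vice (230 x 120 mm, jaws 96 mm high, bolted down), m: 0 at rest, stop at 0.070. Slides straight up against a spring, 0.25 N per mm plus 0.5 N weight, and springs back when let go; 0.040 is the 10 N pull. A black band on the rod, hidden at rest, shows its top edge at 30 mm lift and its bottom edge at 50 mm.
- gauge_grip (a point): centre of that gauge's T handle, straight above the dowel: a level grey bar 64 mm long (along its y axis), 16 mm wide (x) and high, 0.247 m above the counter at rest. A 12 mm rod with an 18 mm collar under the bar enters an upright tube, 29 mm wide, mouth 36 mm below this point: keep fingertips within 25 mm below it. The vice's screw points to -x.
- spare (a joint): the same lift for the spare gauge, m; it is 0 and must stay so.
- spare_grip (a point): centre of the T handle of the spare gauge, same shape, size, height and axes as the other, but parked on a dowel in a wooden block (60 x 60 mm on a 100 mm square plywood foot, no vice) fixed to the counter. To be left alone.
Mind the look-alikes: they are no part of the job. Leave any purple look-alike of the part that bears spare alone.

How it is judged:
On the way:
1. the handle of the gauge on the vice is held lifted 30 to 50 mm (about 8 to 13 N) for 1.5 s (value of joint gauge between 0.03 and 0.05 m), for 1.5 s.
At the end, for the whole second after the job is handed in: the handle of the tested gauge is back home (lift under 5 mm) and at rest, and the spare gauge is at rest too (lift under 5 mm) (value of joint each of gauge, spare below 0.005 m and velocity of joint gauge between -0.02 and 0.02 m/s); the robot touches nothing.
It fails at once if the gauge is pulled beyond 60 mm (15 N) (value of joint gauge above 0.06 m).
It fails at once if the gauge's handle snaps back faster than 0.5 m/s (velocity of joint gauge below -0.5 m/s).
It fails at once if the spare gauge is pulled up by more than 8 mm (value of joint spare above 0.008 m).
It also fails if it takes over 40 s, if anything falls off the work surface, if the arm or the gripper's body presses on something with over 40 N, if the wrist force passes 120 N, or if a joint passes its speed limit or range.

## Working session

There is one attempt and no reset: what is moved stays moved. The work goes in short steps, Python scripts to look and compute and a shell command to move; the robot and the scene stay as the last step left them, time stands still between calls to the robot, and variables do not carry over. Pictures are saved under pics/ and viewed, and the job is handed in when it is done.

```bash
mkdir -p pics; ls; python3 - <<'E'
from cell import arm
import cv2
s=arm.observe(); print(s)
for n in ("scene","side","wrist"):
    d=arm.get_image(n); cv2.imwrite(f"pics/{n}0.png",d["img"][:,:,::-1]); print(n,d["K"].tolist(),d["k1"],d["R"].round(4).tolist(),d["t"])
    import numpy as np; np.savez(f"{n}0.npz",**d)
E
```

```text
pics
{'clock': 0.0, 'joints': array([-1.39757828,  0.43522323,  0.02496002,  1.57410083, -0.01160528,
        1.13401231, -0.0750969 ]), 'dq': array([ 1.63501655e-03, -1.71593226e-04, -3.76787103e-04, -5.52449230e-05,
       -4.55664722e-04, -6.09342432e-04, -5.47451688e-05]), 'joint_efforts': array([-9.93828835e-04, -6.67842221e+01,  9.84621719e-01, -3.14453638e+01,
       -6.04641368e-02,  4.30758926e-02,  1.74804127e-04]), 'position': array([0.17012066, 0.60089685, 0.24794321]), 'ee_rot': array([-4.31959068e-01, -3.11166693e+00,  2.50761394e-03]), 'force': array([ 0.04755964, -0.50587155, -0.193908  ]), 'ft_torque': array([-0.03395795,  0.02435017,  0.0011193 ]), 'width': 0.9987352667429916}
scene [[415.7632097329127, 0.0, 317.20325973378783], [0.0, 415.7632097329127, 197.9182507574401], [0.0, 0.0, 1.0]] -0.08362333948818394 [[-0.7489, 0.6626, -0.0044], [0.4985, 0.559, -0.6626], [-0.4366, -0.4985, -0.7489]] [ 0.39810243 -0.14868432  1.42990245]
side [[444.8853406448283, 0.0, 316.29172382393614], [0.0, 444.8853406448283, 198.33430064659697], [0.0, 0.0, 1.0]] -0.07750457168376927 [[0.7141, -0.6998, 0.0142], [-0.5073, -0.5314, -0.6784], [0.4824, 0.4773, -0.7345]] [-0.41479496  0.35612519  1.00437146]
wrist [[289.6205093481606, 0.0, 317.42280625622567], [0.0, 289.6205093481606, 199.1820273242224], [0.0, 0.0, 1.0]] 0.0030885693153619082 [[0.2728, 0.9621, -0.0014], [0.9294, -0.2631, 0.2589], [0.2487, -0.072, -0.9659]] [-0.62410715 -0.03186224  0.39017043]
```

View pics/scene0.png

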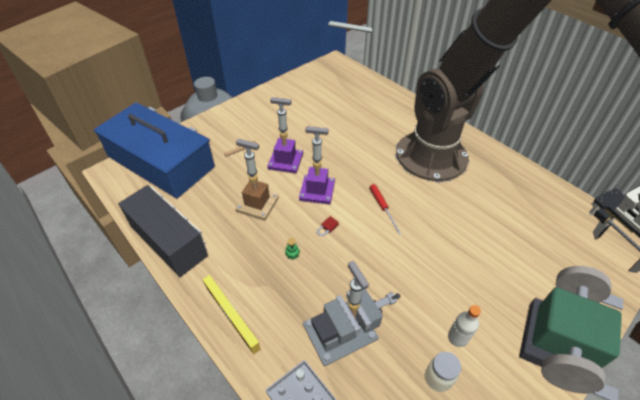

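View pics/side0.png

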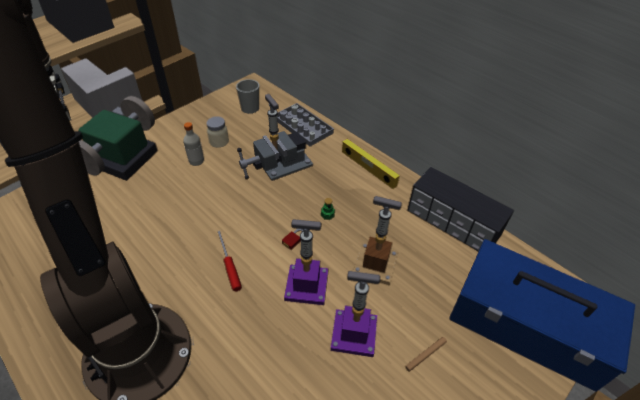

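View pics/wrist0.png

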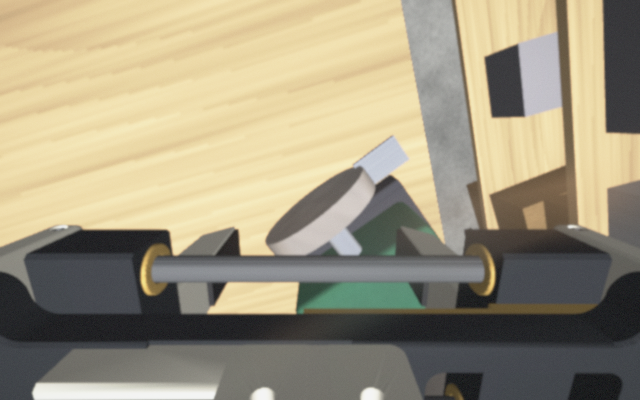

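Four T-handle gauges are in view. These are their handle positions in the scene picture:
- Grey steel vice: (357,275). In the side picture it is at (272,101). It is the only one on a vice with a screw, so it is the target.
- Wooden block with a plywood foot: (247,145). This is the spare.
- Two purple look-alikes: (281,101) and (317,130).

Next I'll confirm the target in an enlarged crop and measure it.

```bash
cat > h.py <<'E'
import numpy as np, cv2
def ray(d,u,v):
    K=d["K"];k1=float(d["k1"])
    p=cv2.undistortPoints(np.array([[[u,v]]],float),K,np.array([k1,0,0,0,0.]))[0,0]
    R=d["R"];t=d["t"]; return -R.T@t, R.T@np.array([p[0],p[1],1])
def plane(d,u,v,z):
    o,r=ray(d,u,v); return o+r*(z-o[2])/r[2]
def depth(d,u,v):
    o,r=ray(d,u,v); return o+r*float(d["z_map"][int(round(v)),int(round(u))])
def cloud(d,u0,u1,v0,v1):
    g=np.array([[u,v] for v in range(v0,v1) for u in range(u0,u1)],float)
    p=cv2.undistortPoints(g[:,None],d["K"],np.array([float(d["k1"]),0,0,0,0.]))[:,0]
    z=d["z_map"][v0:v1,u0:u1].reshape(-1,1)
    return g,(np.c_[p,np.ones(len(p))]*z-d["t"])@d["R"],z[:,0]>0
E
python3 - <<'E'
from h import *
tiles=[]
for n,c in (("scene",(300,420,245,365)),("side",(225,325,80,180))):
    d=dict(np.load(n+"0.npz")); u0,u1,v0,v1=c
    tiles.append(cv2.resize(d["img"][v0:v1,u0:u1,::-1],(400,400),interpolation=cv2.INTER_CUBIC))
    g,P,ok=cloud(d,*c)
    for lo,hi in ((.235,.27),):
        m=ok&(P[:,2]>lo)&(P[:,2]<hi); Q=P[m]
        print(n,m.sum(),Q.min(0),Q.max(0),Q.mean(0),g[m].mean(0))
        top=Q[Q[:,2]>np.percentile(Q[:,2],50)]
        r=cv2.minAreaRect((Q[:,:2]*1000).astype(np.float32)); print(r, np.percentile(Q[:,2],[5,50,95]))
        # mean-centred PCA
        w,V=np.linalg.eigh(np.cov(Q[:,:2].T)); print("axis deg",np.degrees(np.arctan2(V[1,1],V[0,1])))
cv2.imwrite("pics/crop0.png",np.hstack(tiles))
E
```

```text
scene 266 [0.63440304 0.22526261 0.23713948] [0.66417278 0.2876553  0.25824355] [0.65069403 0.25864781 0.25220648] [357.80451128 274.60902256]
((648.15673828125, 257.1069030761719), (62.88109588623047, 17.610416412353516), 74.27432250976562) [0.24357325 0.25338724 0.2566185 ]
axis deg 73.80358645586607
side 118 [0.6318867  0.22154016 0.23586412] [0.65945679 0.28454241 0.25935779] [0.64289079 0.24968787 0.25148172] [271.33898305 101.44915254]
((645.2897338867188, 253.72605895996094), (63.43705749511719, 15.857356071472168), 76.5696792602539) [0.24143296 0.2534399  0.25704547]
axis deg 77.06848847145109
```

View pics/crop0.png

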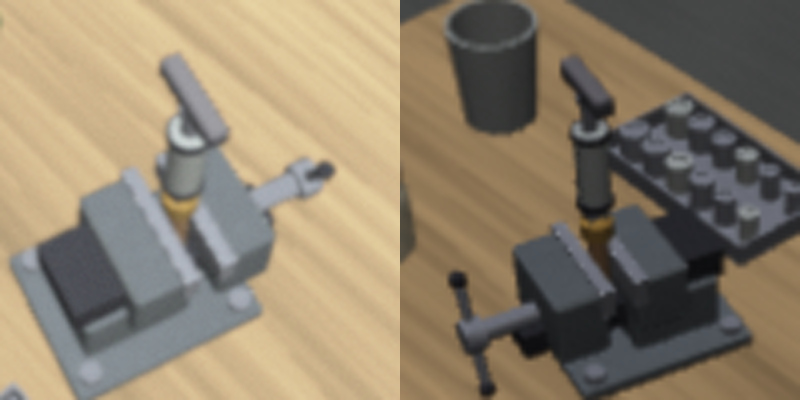

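Confirmed: this gauge sits in the grey vice with the screw. Both views agree on a bar of about 63x17 mm at z≈0.247. Now I'll work out the offsets in tool axes.

```bash
cat >> h.py <<'E'
from scipy.spatial.transform import Rotation as Ro
def plan(arm,target,bar_deg):
    s=arm.observe(); R=Ro.from_rotvec(s["ee_rot"]).as_matrix()
    print("t",s["clock"],"pos",s["position"].round(4),"F",s["force"].round(2),"w",round(s["width"],3)); print(R.round(3).tolist())
    ang=np.degrees(np.arctan2(R[1,1],R[0,1])); want=bar_deg-90
    dy=(want-ang+90)%180-90
    # turn about world z by dy: tool z is down => az=-dy
    dw=np.array(target)-s["position"]
    print("world d",dw.round(4),"tool units now",(R.T@dw/0.04).round(3)," tool y deg",ang.round(2),"world turn deg",dy.round(2),"az units",(-np.radians(dy)/0.08).round(2))
    Rt=Ro.from_rotvec([0,0,np.radians(dy)]).as_matrix()@R
    z=np.cross  # desired: exactly down
    print("tool units after turn",(Rt.T@dw/0.04).round(3),"tilt",(R[:,2]).round(4), "tilt fix ax,ay units",(np.cross([0,0,1],R.T@[0,0,-1])/0.08).round(3))
E
python3 - <<'E'
from h import *; from cell import arm
plan(arm,[.6467,.2555,.36],75.4)
# spare & others position check
for n in("scene","side"):
    d=dict(np.load(n+"0.npz")); 
    g,P,ok=cloud(d,0,640,0,400); m=ok&(P[:,2]>.20)&(P[:,0]>.1)&(P[:,1]<.7)&(P[:,0]<1.1)
    im=np.zeros((400,640),np.uint8); im.reshape(-1)[m]=255
    k,l,st,c=cv2.connectedComponentsWithStats(im)
    for i in range(1,k):
        if st[i,4]>30:
            q=P[(l.reshape(-1)==i)]; print(n,c[i].round(),st[i,4],q.min(0).round(3),q.max(0).round(3))
E
```

```text
t 0.15 pos [0.1702 0.601  0.2481] F [-0.32 -0.01  1.02] w 0.998
[[-0.962, 0.272, -0.0], [0.272, 0.962, -0.001], [-0.0, -0.001, -1.0]]
world d [ 0.4765 -0.3455  0.1119] tool units now [-13.816  -5.069  -2.788]  tool y deg 74.19 world turn deg -88.79 az units 19.37
tool units after turn [-5.356 13.703 -2.812] tilt [-2.0e-04 -1.2e-03 -1.0e+00] tilt fix ax,ay units [-0.015  0.002  0.   ]
scene [19.  6.] 578 [ 0.645 -1.788  0.2  ] [ 0.907 -1.751  0.28 ]
scene [67. 43.] 7200 [ 0.53  -1.539  0.2  ] [ 0.97  -0.96   0.256]
scene [498.  21.] 1826 [0.1   0.065 0.466] [0.122 0.202 0.633]
scene [624.  19.] 1330 [0.121 0.311 0.63 ] [0.186 0.43  0.722]
scene [281. 104.] 220 [ 0.377 -0.341  0.2  ] [ 0.425 -0.282  0.257]
scene [317. 134.] 245 [ 0.389 -0.161  0.2  ] [ 0.433 -0.109  0.256]
scene [248. 148.] 265 [ 0.568 -0.245  0.2  ] [ 0.606 -0.186  0.257]
scene [617. 213.] 1919 [0.113 0.499 0.223] [0.212 0.629 0.395]
scene [635. 267.] 99 [0.192 0.641 0.224] [0.2   0.657 0.268]
scene [357. 278.] 364 [0.634 0.225 0.204] [0.664 0.288 0.258]
side [39. 55.] 2257 [0.1   0.067 0.292] [0.232 0.681 0.741]
side [272. 106.] 194 [0.63  0.222 0.201] [0.659 0.285 0.259]
side [386. 207.] 383 [ 0.563 -0.252  0.2  ] [ 0.602 -0.192  0.258]
side [306. 229.] 405 [ 0.383 -0.17   0.2  ] [ 0.43  -0.114  0.259]
side [363. 281.] 464 [ 0.373 -0.342  0.2  ] [ 0.42  -0.287  0.258]
```

```bash
python3 -m pendant '[[[0,0,-0.7,0,0,0,0],[0,0,-0.7,0,0,0,0],[0,0,-0.7,0,0,0,0],[0,0,-0.7,0,0,0,0],[-0.5,-0.2,0,0,0,0,0],[-0.8,-0.3,0,0,0,0,0],[-0.8,-0.3,0,0,0,0,0],[-0.8,-0.3,0,0,0,0,0],[-0.8,-0.3,0,0,0,0,0],[-0.8,-0.3,0,0,0,0,0],[-0.8,-0.3,0,0,0,0,0],[-0.8,-0.3,0,0,0,0,0],[-0.8,-0.3,0,0,0,0,0],[-0.8,-0.3,0,0,0,0,0],[-0.8,-0.3,0,0,0,0,0],[-0.8,-0.3,0,0,0,0,0],[-0.8,-0.3,0,0,0,0,0],[-0.8,-0.3,0,0,0,0,0],[-0.4,-0.15,0,0,0,0,0],[0,0,0,0,0,0,0]]]'
python3 -m pendant '[[[0,0,0,0,0,1,0],[0,0,0,0,0,1,0],[0,0,0,0,0,1,0],[0,0,0,0,0,1,0],[0,0,0,0,0,1,0],[0,0,0,0,0,1,0],[0,0,0,0,0,1,0],[0,0,0,0,0,1,0],[0,0,0,0,0,1,0],[0,0,0,0,0,1,0],[0,0,0,0,0,1,0],[0,0,0,0,0,1,0],[0,0,0,0,0,1,0],[0,0,0,0,0,1,0],[0,0,0,0,0,1,0],[0,0,0,0,0,1,0],[0,0,0,0,0,1,0],[0,0,0,0,0,1,0],[0,0,0,0,0,1,0],[0,0,0,0,0,0.4,0]]]'
python3 - <<'E'
from h import *; from cell import arm
plan(arm,[.6467,.2555,.36],75.4)
print(arm.observe()["joints"].round(3))
E
```

```text
clock: 1.82
position: [0.5624, 0.3099, 0.3601]
ee_rot: [0.443, 3.109, -0.004]
force: [0.3, -0.5, -1.1]
width: 0.999
clock: 3.48
position: [0.558, 0.3155, 0.3604]
ee_rot: [-2.491, -1.914, 0.001]
force: [-0.7, 0.2, 0.5]
width: 0.996
t 3.4833 pos [0.558  0.3155 0.3604] F [-0.74  0.23  0.54] w 0.996
[[0.258, 0.966, -0.001], [0.966, -0.258, 0.0], [-0.0, -0.001, -1.0]]
world d [ 0.0887 -0.06   -0.0004] tool units now [-0.879  2.53   0.007]  tool y deg -14.93 world turn deg 0.33 az units -0.07
tool units after turn [-0.893  2.525  0.007] tilt [-1.e-03  1.e-04 -1.e+00] tilt fix ax,ay units [-0.012  0.001  0.   ]
[-0.952  0.426  0.553  1.382 -0.223  1.396 -0.66 ]
```

```bash
python3 -m pendant '[[[-0.2,0.6,0,0,0,0,0],[-0.2,0.6,0,0,0,0,0],[-0.2,0.6,0,0,0,0,0],[-0.2,0.6,0,0,0,0,0],[-0.08,0.12,0,0,0,0,0],[0,0,0,0,0,0,0],[0,0,0,0,0,0,0]]]'
python3 - <<'E'
from h import *; from cell import arm
plan(arm,[.6467,.2555,.36],75.4)
T=[]
for n in ("wrist","scene","side"):
    d=arm.get_image(n); np.savez(n+"1.npz",**d); T.append(d["img"][:,:,::-1])
    g,P,ok=cloud(d,0,640,0,400)
    m=ok&(abs(P[:,0]-.647)<.06)&(abs(P[:,1]-.255)<.06)&(P[:,2]>.238)&(P[:,2]<.262)
    Q=P[m]; print(n,m.sum())
    if m.sum()>20: print(Q.min(0),Q.max(0),np.percentile(Q[:,2],[5,50,95]),cv2.minAreaRect((Q[:,:2]*1000).astype(np.float32)),g[m].mean(0))
cv2.imwrite("pics/w1.png",T[0]);cv2.imwrite("pics/s1.png",np.hstack([cv2.resize(T[1][200:360,250:450],(400,320)),cv2.resize(T[2][20:180,180:380],(400,320))]))
E
```

```text
clock: 4.07
position: [0.6467, 0.2559, 0.3603]
ee_rot: [-2.487, -1.918, 0.001]
force: [-0.7, -0.0, 0.2]
width: 1.002
t 4.0667 pos [0.6467 0.2559 0.3603] F [-0.74 -0.02  0.17] w 1.002
[[0.254, 0.967, -0.001], [0.967, -0.254, 0.001], [0.0, -0.001, -1.0]]
world d [ 0.     -0.0004 -0.0003] tool units now [-0.009  0.003  0.008]  tool y deg -14.71 world turn deg 0.11 az units -0.02
tool units after turn [-0.009  0.003  0.008] tilt [-1.1e-03  5.0e-04 -1.0e+00] tilt fix ax,ay units [-0.015 -0.003  0.   ]
wrist 1244
[0.63184226 0.22684025 0.23904536] [0.66094059 0.28915242 0.25713951] [0.25201836 0.25483865 0.25614166] ((646.553466796875, 258.0452880859375), (62.313720703125, 17.36545181274414), 75.3016128540039) [317.30466238 199.80948553]
scene 264
[0.63499833 0.22670074 0.23824783] [0.66498855 0.28808183 0.25811572] [0.24438203 0.25349371 0.25614648] ((648.6771240234375, 256.89129638671875), (62.945953369140625, 16.554805755615234), 74.10641479492188) [357.8030303  274.59848485]
side 116
[0.63076149 0.2223287  0.2386909 ] [0.65867159 0.28667125 0.25940921] [0.24265532 0.25364355 0.25738259] ((645.6920776367188, 253.45616149902344), (66.68197631835938, 16.726097106933594), 74.97360229492188) [271.35344828 101.37068966]
```

View pics/w1.png

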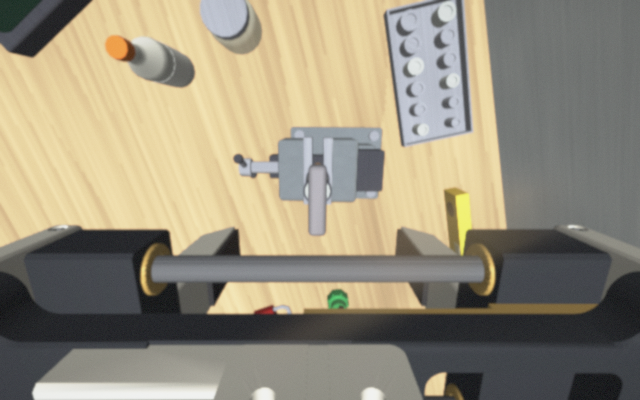

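View pics/s1.png

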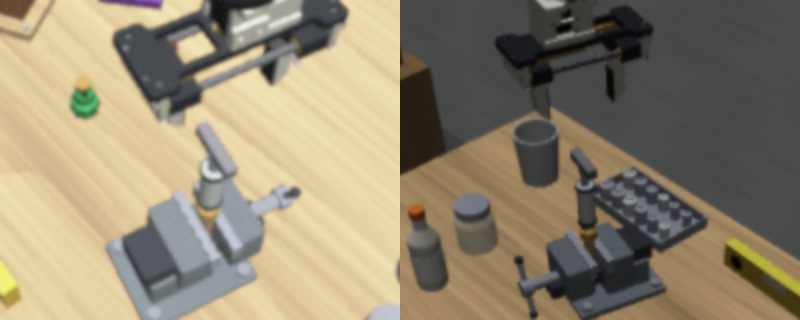

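The wrist view shows the bar centred between the jaws at (317,199) and parallel to the pads. All three cameras agree to within 2 mm. Lowering to a TCP height of about 0.256 puts the fingertips about 13 mm below the bar's centre.

```bash
python3 -m pendant '[[[0,0,0.3,0,0,0,0],[0,0,0.3,0,0,0,0],[0,0,0.3,0,0,0,0],[0,0,0.3,0,0,0,0],[0,0,0.3,0,0,0,0],[0,0,0.3,0,0,0,0],[0,0,0.3,0,0,0,0],[0,0,0.3,0,0,0,0],[0,0,0.2,0,0,0,0],[0,0,0,0,0,0,0],[0,0,0,0,0,0,0]]]' 
python3 - <<'E'
from h import *; from cell import arm
plan(arm,[.6467,.2559,.256],75.4)
T=[arm.get_image(n)["img"][:,:,::-1] for n in("scene","side")]
cv2.imwrite("pics/s2.png",np.hstack([cv2.resize(T[0][200:360,250:450],(400,320)),cv2.resize(T[1][20:180,180:380],(400,320))]))
E
```

```text
clock: 5.13
position: [0.6472, 0.255, 0.2563]
ee_rot: [-2.488, -1.918, 0.001]
force: [-0.3, 0.1, 0.1]
width: 1.0
t 5.1333 pos [0.6472 0.255  0.2563] F [-0.33  0.11  0.1 ] w 1.0
[[0.254, 0.967, -0.001], [0.967, -0.254, -0.0], [-0.001, -0.001, -1.0]]
world d [-0.0005  0.0009 -0.0003] tool units now [ 0.019 -0.019  0.009]  tool y deg -14.74 world turn deg 0.14 az units -0.03
tool units after turn [ 0.019 -0.019  0.009] tilt [-7.e-04 -4.e-04 -1.e+00] tilt fix ax,ay units [-0.007  0.007  0.   ]
```

View pics/s2.png

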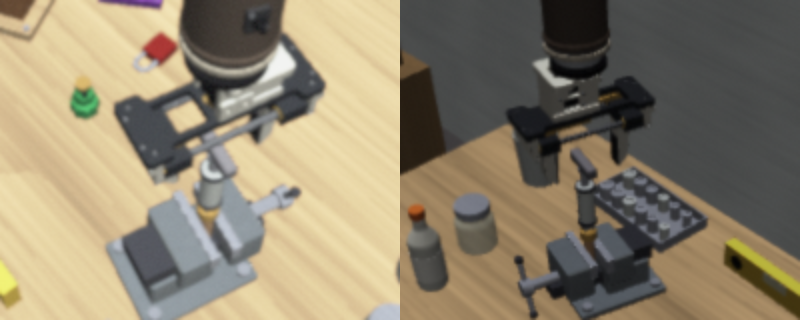

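The jaws straddle the bar with no contact yet, so I'll close them.

```bash
python3 -m pendant '[[[0,0,0,0,0,0,0.5],[0,0,0,0,0,0,0.7],[0,0,0,0,0,0,0.8],[0,0,0,0,0,0,1],[0,0,0,0,0,0,1],[0,0,0,0,0,0,1],[0,0,0,0,0,0,1],[0,0,0,0,0,0,1],[0,0,0,0,0,0,1],[0,0,0,0,0,0,1],[0,0,0,0,0,0,1],[0,0,0,0,0,0,1]]]' 40
```

```text
clock: 6.23
position: [0.6467, 0.2552, 0.2567]
ee_rot: [-2.487, -1.918, 0.002]
force: [-16.3, 2.6, 8.0]
width: 0.179
```

The opening of 0.179 is 16.5 mm, so the bar is held. There is some side load, so I'll nudge the tool to relieve it.

```bash
python3 -m pendant '[[[0,-0.02,-0.01,0,0,0,1],[0,-0.02,0,0,0,0,1],[0,0,0,0,0,0,1],[0,0,0,0,0,0,1]]]' 40
```

```text
clock: 6.57
position: [0.6461, 0.2554, 0.2572]
ee_rot: [2.488, 1.918, 0.001]
force: [1.3, 1.3, -0.2]
width: 0.174
```

The side load is gone. I'll lift halfway first (20 mm) and check.

```bash
python3 -m pendant '[[[0,0,-0.1,0,0,0,1],[0,0,-0.1,0,0,0,1],[0,0,-0.1,0,0,0,1],[0,0,-0.1,0,0,0,1],[0,0,-0.1,0,0,0,1],[0,0,0,0,0,0,1],[0,0,0,0,0,0,1]]]' 40
python3 - <<'E'
from h import *; from cell import arm
T=[]
for n in("scene","side"):
    T.append(arm.get_image(n)["img"][:,:,::-1])
cv2.imwrite("pics/s3.png",np.hstack([cv2.resize(T[0][245:325,310:410],(400,320),interpolation=2),cv2.resize(T[1][70:150,225:325],(400,320),interpolation=2)]))
E
```

```text
clock: 7.15
position: [0.6461, 0.2553, 0.2772]
ee_rot: [2.488, 1.918, 0.001]
force: [5.0, 0.6, -5.6]
width: 0.167
```

View pics/s3.png

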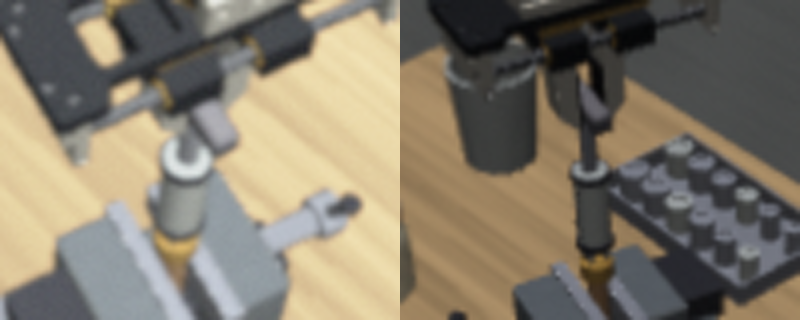

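The vertical force of -5.6 N matches 20 mm of lift, and the rod shows above the tube mouth at (190,145). I'll lift the other 20 mm.

```bash
python3 -m pendant '[[[0,0,-0.1,0,0,0,1],[0,0,-0.1,0,0,0,1],[0,0,-0.1,0,0,0,1],[0,0,-0.1,0,0,0,1],[0,0,-0.1,0,0,0,1],[0,0,0,0,0,0,1],[0,0,0,0,0,0,1],[0,0,0,0,0,0,1]]]' 40
python3 - <<'E'
from h import *; from cell import arm
T=[]
for n in("scene","side"):
    T.append(arm.get_image(n)["img"][:,:,::-1])
cv2.imwrite("pics/s4.png",np.hstack([cv2.resize(T[0][245:325,310:410],(400,320),interpolation=2),cv2.resize(T[1][70:150,225:325],(400,320),interpolation=2)]))
E
```

```text
clock: 7.92
position: [0.646, 0.2553, 0.296]
ee_rot: [2.488, 1.918, -0.001]
force: [7.7, 1.5, -10.0]
width: 0.168
```

View pics/s4.png

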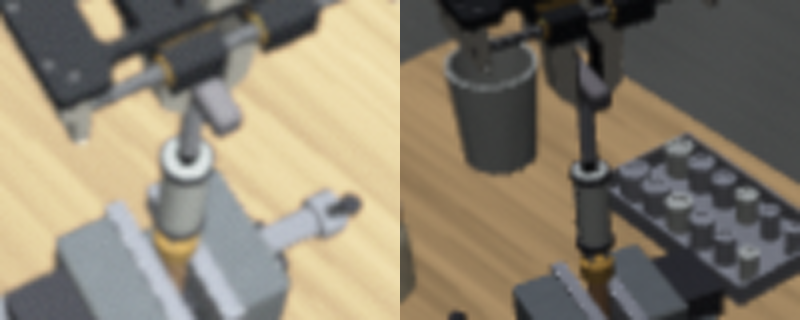

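The force is 10.0 N at about 39 mm of lift, and the dark band shows at the tube mouth at (188,155) and (590,160). I'll hold here.

```bash
python3 -m pendant '[[[0,0,0,0,0,0,1],[0,0,0,0,0,0,1],[0,0,0,0,0,0,1],[0,0,0,0,0,0,1],[0,0,0,0,0,0,1],[0,0,0,0,0,0,1],[0,0,0,0,0,0,1],[0,0,0,0,0,0,1],[0,0,0,0,0,0,1],[0,0,0,0,0,0,1],[0,0,0,0,0,0,1],[0,0,0,0,0,0,1],[0,0,0,0,0,0,1],[0,0,0,0,0,0,1],[0,0,0,0,0,0,1],[0,0,0,0,0,0,1],[0,0,0,0,0,0,1],[0,0,0,0,0,0,1]]]' 40
python3 -m pendant '[[[0,0,0,0,0,0,1],[0,0,0,0,0,0,1],[0,0,0,0,0,0,1],[0,0,0,0,0,0,1],[0,0,0,0,0,0,1],[0,0,0,0,0,0,1],[0,0,0,0,0,0,1],[0,0,0,0,0,0,1],[0,0,0,0,0,0,1],[0,0,0,0,0,0,1]]]' 40
```

```text
clock: 9.52
position: [0.646, 0.2554, 0.296]
ee_rot: [2.488, 1.918, -0.001]
force: [7.6, -0.3, -10.7]
width: 0.171
clock: 10.35
position: [0.646, 0.2553, 0.296]
ee_rot: [2.488, 1.918, -0.001]
force: [7.7, 1.4, -10.4]
width: 0.166
```

The pull was held for over 2 s at about 10.4 N. Now I'll ease it back down by 39 mm.

```bash
python3 -m pendant '[[[0,0,0.08,0,0,0,1],[0,0,0.08,0,0,0,1],[0,0,0.08,0,0,0,1],[0,0,0.08,0,0,0,1],[0,0,0.08,0,0,0,1],[0,0,0.08,0,0,0,1],[0,0,0.08,0,0,0,1],[0,0,0.08,0,0,0,1],[0,0,0.08,0,0,0,1],[0,0,0.08,0,0,0,1],[0,0,0.08,0,0,0,1],[0,0,0.06,0,0,0,1],[0,0,0.04,0,0,0,1],[0,0,0,0,0,0,1],[0,0,0,0,0,0,1]]]' 40
```

```text
clock: 11.6
position: [0.6461, 0.2553, 0.2582]
ee_rot: [2.488, 1.918, 0.001]
force: [5.1, -0.2, -1.7]
width: 0.172
```

```bash
python3 -m pendant '[[[0,0,0.02,0,0,0,1],[0,0,0,0,0,0,1],[0,0,0,0,0,0,1]]]' 40
python3 -m pendant '[[[0,0,0,0,0,0,0.8],[0,0,0,0,0,0,0.7],[0,0,0,0,0,0,0.5],[0,0,0,0,0,0,0.2],[0,0,0,0,0,0,0],[0,0,0,0,0,0,0],[0,0,0,0,0,0,0],[0,0,0,0,0,0,0]]]'
```

```text
clock: 11.85
position: [0.6461, 0.2553, 0.2574]
ee_rot: [2.488, 1.918, 0.001]
force: [5.9, -0.7, -0.6]
width: 0.169
clock: 12.52
position: [0.6457, 0.2555, 0.2571]
ee_rot: [-2.488, -1.918, 0.0]
force: [0.2, -0.7, 0.0]
width: 0.658
```

```bash
python3 -m pendant '[[[0,0,0,0,0,0,0],[0,0,0,0,0,0,0],[0,0,0,0,0,0,0],[0,0,0,0,0,0,0],[0,0,-0.2,0,0,0,0],[0,0,-0.3,0,0,0,0],[0,0,-0.4,0,0,0,0],[0,0,-0.5,0,0,0,0],[0,0,-0.5,0,0,0,0],[0,0,-0.5,0,0,0,0],[0,0,-0.3,0,0,0,0],[0,0,0,0,0,0,0],[0,0,0,0,0,0,0],[0,0,0,0,0,0,0]]]'
python3 - <<'E'
from h import *; from cell import arm
T=[]
for n in ("scene","side","wrist"):
    d=arm.get_image(n); T.append(d["img"][:,:,::-1])
    g,P,ok=cloud(d,0,640,0,400)
    for nm,c in (("gauge",(.6467,.256)),("spare",(.585,-.218))):
        m=ok&(abs(P[:,0]-c[0])<.05)&(abs(P[:,1]-c[1])<.05)&(P[:,2]>.238)&(P[:,2]<.30)
        Q=P[m]
        if m.sum()>20: print(n,nm,m.sum(),"z pct",np.percentile(Q[:,2],[50,95,100]).round(4),Q.mean(0).round(3))
print(arm.observe()["force"],arm.observe()["width"],arm.observe()["position"])
cv2.imwrite("pics/s5.png",np.hstack([cv2.resize(T[0][225:345,300:450],(400,320),interpolation=2),cv2.resize(T[1][50:170,200:350],(400,320),interpolation=2)]))
E
```

```text
clock: 13.68
position: [0.6456, 0.2553, 0.3646]
ee_rot: [-2.488, -1.918, 0.001]
force: [-0.1, -0.5, -0.1]
width: 1.003
scene gauge 262 z pct [0.2536 0.2565 0.2574] [0.651 0.258 0.252]
scene spare 170 z pct [0.2515 0.2554 0.2571] [ 0.588 -0.214  0.25 ]
side gauge 114 z pct [0.2542 0.2574 0.2589] [0.643 0.249 0.252]
side spare 249 z pct [0.2536 0.2572 0.2594] [ 0.579 -0.223  0.252]
wrist gauge 1257 z pct [0.2548 0.2561 0.2569] [0.647 0.26  0.254]
[-0.76089996  0.49433    -1.07903645] 1.0006336331565677 [0.64539286 0.25542729 0.36407698]
```

View pics/s5.png

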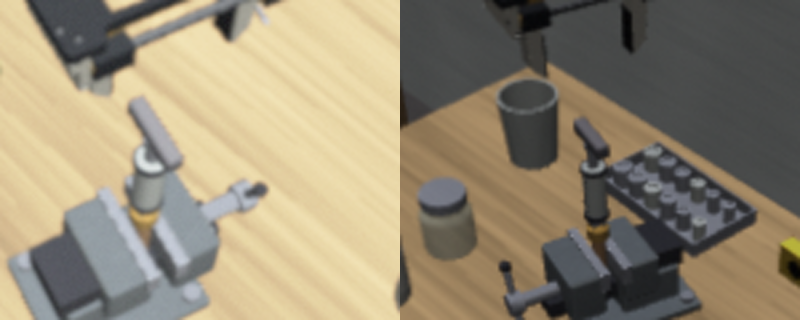

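The handle is back home at its starting height, with its bar at (155,135) and (592,138) in the crops. The gripper is clear above it.

```bash
python3 -c "
from cell import arm
print(arm.sign_off())"
```

```text
the job is handed in; nothing more can be done
None
```

I pulled the gauge on the grey vice straight up about 39 mm and held it there for over 2 s. I then eased the handle home over about 1 s, let go, and handed the job in at about 14 s. The sign-off gave no verdict.

- **Pull:** the measured vertical force was 10.0–10.7 N during the hold. That fits the lift, and the black band showed at the tube's mouth.
- **Side load:** the jaws first closed slightly off centre, giving about 16 N sideways. I nudged the tool to relieve it before lifting. Another 5–8 N of side load built up during the pull.
- **Last checks:** the handle's height matches the start to within about 1 mm in all three cameras. The spare gauge, which I never approached, still reads its rest height. The gripper was open, about 110 mm above its grip height and touching nothing.

No check failed or disagreed.

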